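# Zero the peak pointer, then pump the bench clamp and hold the glued tonearm block

## Task

First turn the grey knob on top of the clamp's load gauge until its peak pointer is back against the zero stop. Then pump the clamp's trigger towards the fixed grip post, letting it spring back between strokes, until the rubber pad has closed on the wooden block, and press on gently until the black gauge needle stands between the two long marks, without crushing the block; move the jaw by the trigger only and leave the other things on the bench alone. The clamp has no catch and slackens when the trigger is released, so finish while still holding the trigger squeezed.

Things in the scene. Friction and masses are not known exactly. Their poses are not given: they have to be found in the camera images.
- clamp: ratchet clamp bolted to a dark steel base plate 430 x 100 x 12 mm (x -100 to 330 in this frame). Origin on the bench under the trigger; +x: the way the jaw closes, z up. From -x to +x: black fixed grip post (x -75 to -57, top at z = 150), aluminium housing (x -52 to 48, y -24 to 24, top z = 80) with the trigger standing out of it, sliding jaw, wooden block, sprung anvil plate, round load gauge.
- trigger_push (a point): point to push: on the middle line of the front (+x) face of the trigger's black paddle, about 20 mm below its top end. At rest 16.6 mm to clamp +x of the clamp's origin and 146 mm above the bench. Push it towards clamp -x (to the grip post), about 42 mm for a whole stroke. The space in front of the paddle is free above z = 85 mm.
- trigger (a joint): trigger angle, rad: 0 released (springs back), 0.5 fully squeezed. Squeezing carries the jaw forward 40 mm per rad (20 mm a stroke); on return the pawl clicks back over teeth of 6 mm pitch, so a stroke may start with up to 6 mm of lost jaw travel. Push: 2 to 5 N running free, up to about 21 N clamping. No catch: when released, the jaw springs back until it is nearly slack.
- jaw: sliding jaw: toothed bar, steel head 24 x 56 mm (top 66 mm above the bench) and rubber pad in front of it, all one piece. A drag of 5 N keeps it where it is. Must not be pushed by the robot itself. Its origin moves with it along clamp x.
- pad_face (a point): centre of the front (+x) face of the jaw's rubber pad (8 x 50 x 42 mm), 36 mm above the bench; at the start about 6 to 40 mm before the block
- anvil_face (a point): centre of the face of the anvil plate (60 x 50 mm, it looks to clamp -x), 36 mm above the bench; unloaded 197 mm to +x of the clamp's origin; moves with the plate. Site x axis = clamp x.
- block: wooden tonearm mounting block 40 (clamp x) x 56 x 44 mm high, loose on the base plate between jaw and anvil plate, 3 to 14 mm before the anvil; origin in the centre of its underside
- block_center (a point): centre of the block, half-way up
- knob_grip (a point): on the vertical axis of the peak-pointer knob, half-way up its grip: a grey bar 40 mm long, 12 mm wide, 27 mm high, this point 13.5 mm below its top. The bar stands in the middle of the gauge (84 mm across, dial face 81 mm above the bench, 21 mm below this point). Site y axis: along the bar to the pointer's tip; at joint value 0 it points along clamp +y.
- peak_knob (a joint): knob and peak pointer angle, rad: 0 at the zero stop, grows clockwise seen from above (up to 2.6), so reset is counter-clockwise. Light friction, stays where left. When the clamp loads up, the needle drags the pointer along with it, which is as it should be.
- glue_jar: bystander: jar 48 mm across, 65 mm high, on the bench beside the clamp
- screwdriver: bystander: screwdriver lying on the bench beside the clamp
- counterweight: bystander: steel tonearm counterweight, 40 mm across, 34 mm high, on the bench beside the clamp
- trigger_pivot (a point): the trigger's pivot; the trigger is a flat blade with a black paddle (34 mm wide along clamp y, 12 mm thick, 52 mm long). This point is on the axis (along clamp y, at x = -10, z = 66 mm of the clamp), 83 mm below the push point along the trigger. At rest it leans 0.25 rad towards clamp +x, fully squeezed 0.25 rad towards -x.
- anvil (a joint): how far the sprung anvil plate is pressed in, m: 0 free, grows as the jaw presses the block on it; 2000 N per m, so 0.005 is 10 N and 0.012 is 24 N. The black gauge needle shows it, 130 rad per m clockwise from zero; the two long marks are at 0.005 and 0.012. Hard stop at 0.0178.
Mind the look-alikes: they are no part of the job. Leave any green look-alike of the block alone.

How it is judged:
On the way, in this order (a step that is already met when the one before it is completed fails the run):
1. the peak pointer is turned back to its zero stop (value of joint peak_knob below 0.08 rad), for 0.2 s.
2. the jaw's pad has closed on the block (contact force between jaw and block above 1 N), for 0.05 s.
At the end, for the whole second after the job is handed in: the anvil plate is pressed in by 4.5 to 13 mm (9 to 26 N) by the upright block at rest between it and the jaw (block centre within 25 mm of the anvil face, jaw pressing the block with more than 8 N), while the fingers hold the trigger squeezed (more than 0.05 rad, more than 1 N) (value of joint anvil between 0.0045 and 0.013 m and contact force between jaw and block above 8 N and value of joint trigger above 0.05 rad and contact force between the fingers and trigger above 1 N and linear speed of block below 0.01 m/s and x of block_center in the frame of anvil_face above -0.025 m and angle between block's own z axis and vertical below 0.1 rad); the arm keeps its last pose, push and grip.
It fails at once if the block is crushed: anvil plate pressed in by more than 16 mm (32 N) (value of joint anvil above 0.016 m).
It fails at once if the jaw is pushed by the robot itself (contact force between any of the fingers, the arm and jaw above 2 N).
It fails at once if a bystander is moved more than 30 mm (distance of any of glue_jar, screwdriver, counterweight from where it was at the start of the episode above 0.03 m).
It also fails if it takes over 69 s, if anything falls off the work surface, if the arm or the gripper's body presses on something with over 40 N, if the wrist force passes 120 N, or if a joint passes its speed limit or range.

## Robot

A 6-joint arm with a two-finger parallel gripper is mounted at the origin on the work surface. World frame = base frame: x ahead of the robot, y to its left, z up, the work surface at z = 0. Lengths are in m, angles in rad, forces in N, time in s.
With the tool pointing down it reaches from about 0.15 to 0.775 m from the base axis. Payload 6.1 kg.
Tool frame: the origin (TCP) lies on the centre line of the jaws, within the pads' length; the fingertips stand 8 mm ahead of it and the grasp point (between the pads) lies 11 mm behind it (env.nose_length is the distance from the TCP to the fingertips, in m); z points along the fingers, x is the direction in which the jaws open and shut, and the axes are right-handed (so a half turn about z gives the same grasp; the last joint's range is limited). The gripper opens to 85 mm and grips with 20 to 120 N. Pads are 22 mm wide; open, the fingers measure 114 mm over their backs; the gripper's body (76 mm by 85 mm) begins 54 mm behind the grasp point. The pads swing forward as they close: fully open they stand 13 mm farther back than shut.
Start: joints at [1.326, 0.126, -0.04, 1.405, 0, 1.571], TCP at [0.127, 0.509, 0.239] pointing down, gripper open.
Joint ranges: [-2.72, 2.72], [-0.95, 1.95], [-1.27, 1.35], [-1.78, 2.02], [-1.46, 1.47], [-3.14, 3.14]. Speed limits (rad/s): [2.39, 2.39, 3.01, 3.14, 3.14, 3.14].

## Interface

Orientations are given as a unit quaternion [w, x, y, z].
In Python, from station import env gives the robot as it stands.
- The arm moves only by the tool carry_out, never from a script. Its argument "series" is a list of rows, each a list of 5 numbers: the finger opening in mm, from 0 to 85.4, then the shift along the tool's x, y, z in units of 50 mm (1.0 is 50 mm), then the turn about the tool's z in units of 10 degrees (1.0 is 10 degrees). A call has 1 to 5 rows; each row shifts and turns the commanded pose from where the row before left it, along the tool's axes as they then stand; what a row does not reach is not made up. A row lasts 1/8 s, in which the tool goes at most 62.5 mm and 10.7 degrees, less where a joint would pass 70% of its speed; a pose out of reach is approached as far as the arm can. A call is refused whole if a number of a shift passes 1 or a number of a turn 1, either way. A call with a gripper value outside its range is refused whole. The fingers move at their own pace and stop on an object; "grip_force" is the grip in N (left out, the last holds). Time passes only in rows, so rows that do not move let the fingers close. It gives the time, the measured TCP pose, the force and the opening at its end, in the units of the state.
- env.get_obs(): the state, without advancing time (a new reading comes with each control period).
- env.capture(name): name is "scene" or "top"; returns a dict with "color" (384x512x3 uint8, red, green, blue), "K" (3x3 intrinsics, pixels), "k1" (the pictures are not rectified: a ray, as slopes to the right and down, at radius r is drawn at 1 + k1 r^2 times it, then the intrinsics apply), "R" (3x3) and "t" (3): a world point X has camera coordinates R X + t. Camera axes: x right, y down, z forward; pixel columns grow to the right and rows downward; lengths in m; the calibration is good to about 2 mm. A picture is of the moment at which its call begins. There is no depth.
- env.hand_in(): hands the job in, once; it reports no verdict.
Trained networks look in the newest picture that a camera, given by its name, has taken for a name from the list of things; names that differ only in an ending like _2 or _b are one class to them, and where a whole thing is asked for, a point or a joint stands for the part that bears it (a point fixed in the world has none). Each returns a list of dicts, best first, with "conf" (0 to 1); they miss things now and then, are a little off and sometimes report something else, mostly with a low value. They report only what shows in the picture. A call takes as long as a camera call. They do not tell look-alikes from the thing itself.
- env.look_for(label, camera): "point" ([x, y, z] in m, in world coordinates, good to about 4 mm: the middle of the surface that is visible of it).
- env.place_of(label, camera): "point" ([x, y, z] in m, in world coordinates, good to about 4 mm: a listed point, or the origin of a listed thing).
The state is a dict: "time_s": time; "joint_positions": joint angles; "qd": joint speeds; "joint_efforts": joint torques, N m; "eef_pos": TCP position; "eef_rot": TCP orientation; "contact_force": force on the tool from outside, world axes, zero at the start; "ft_torque": the same for the moment, N m; "grip_width": finger opening in m.
Only numpy, scipy, OpenCV 4.12 (cv2) and the standard library are available. Lean on these libraries where they do the work, as an engineer would, in place of code of your own. Each camera call takes 0.05 s, during which the arm holds its last target. There are 200 camera calls.

## Working session

There is one attempt and no reset: what is moved stays moved. The work goes in short steps, Python scripts to look and compute and a tool call to move; the robot and the scene stay as the last step left them, time stands still between calls to the robot, and variables do not carry over. Pictures are saved under pics/ and viewed, about 8 in all and at most 12, crops included, and the job is handed in when it is done.

Besides the shell and the picture viewer there is one more tool, called as name(argument=value, ...), one argument or row to a line, values as JSON. carry_out: Moves the arm, as the interface text tells. Its arguments: {"type":"object","properties":{"series":{"type":"array"},"grip_force":{"type":"number"}},"required":["series"]}

```bash
mkdir -p pics; cat > h.py <<'E'
from station import env
import numpy as np, cv2
def save(cam,name,crop=None,scale=1):
    c=env.capture(cam); im=c["color"][:,:,::-1]
    if crop: x0,y0,x1,y1=crop; im=im[y0:y1,x0:x1]
    cv2.imwrite("pics/"+name,cv2.resize(im,None,fx=scale,fy=scale,interpolation=cv2.INTER_CUBIC)); return c
def proj(c,X):
    p=c["R"]@np.array(X)+c["t"]; s=p[:2]/p[2]; s=s*(1+c["k1"]*(s@s)); return c["K"][:2,:2]@s+c["K"][:2,2]
E
python3 - <<'E'
from h import *
for cam in ["scene","top"]:
    c=save(cam,cam+"0.png",scale=1.5)
    for l in ["clamp","trigger_push","pad_face","anvil_face","block","block_center","knob_grip","trigger_pivot","glue_jar","screwdriver","counterweight"]:
        for d in env.place_of(l,cam)[:3]:
            print(cam,l,np.round(d["point"],4),round(d["conf"],2),np.round(proj(c,d["point"])*1.5))
o=env.get_obs();print(o)
E
```

```text
scene clamp [ 5.621e-01 -2.327e-01 -3.000e-04] 0.71 [217. 455.]
scene trigger_push [ 0.5588 -0.2183  0.1472] 0.63 [189. 376.]
scene pad_face [ 0.5707 -0.1161  0.0413] 0.64 [302. 376.]
scene anvil_face [ 0.576  -0.0392  0.0354] 0.58 [358. 340.]
scene anvil_face [ 0.5683 -0.1192  0.0382] 0.21 [298. 377.]
scene block [ 0.5752 -0.0622  0.0103] 0.96 [344. 363.]
scene block [ 0.4371  0.0468 -0.002 ] 0.75 [340. 256.]
scene block_center [ 0.5755 -0.0654  0.0304] 0.67 [341. 356.]
scene knob_grip [0.5858 0.0413 0.1017] 0.66 [415. 270.]
scene trigger_pivot [ 0.5608 -0.2437  0.0671] 0.88 [191. 434.]
scene glue_jar [ 4.606e-01 -1.944e-01  1.000e-04] 0.79 [196. 375.]
scene screwdriver [ 0.7085 -0.2504 -0.0022] 0.89 [288. 572.]
scene counterweight [ 0.7208 -0.0167 -0.0032] 0.6 [463. 427.]
top clamp [ 0.5612 -0.2327 -0.0016] 0.75 [521. 326.]
top clamp [ 0.7128 -0.0187  0.0033] 0.36 [371. 213.]
top trigger_push [ 0.5602 -0.2133  0.1455] 0.81 [545. 313.]
top pad_face [ 0.5735 -0.1212  0.0346] 0.87 [447. 311.]
top pad_face [ 0.5784 -0.0658  0.0102] 0.72 [403. 308.]
top anvil_face [ 0.5743 -0.0406  0.03
[... 517 characters left out ...]
370. 211.]
{'time_s': 1.2, 'joint_positions': array([ 1.32602677e+00,  1.25768629e-01, -3.96054287e-02,  1.40544413e+00,
        1.59958045e-05,  1.57082044e+00]), 'qd': array([-0.00105517, -0.00122684, -0.00025434, -0.00126951,  0.00115361,
        0.00035701]), 'joint_efforts': array([ 8.87499864e-04, -4.35719490e+01,  3.53095794e+01,  1.35257167e-03,
        5.37291965e-05, -9.34260413e-06]), 'eef_pos': array([0.12721042, 0.50931325, 0.23930851]), 'eef_rot': array([ 4.25217712e-07,  7.88148512e-01,  6.15485112e-01, -1.35385457e-05]), 'contact_force': array([0.0489351 , 0.43298736, 0.91276529]), 'ft_torque': array([ 0.00271229, -0.00274036, -0.0109152 ]), 'grip_width': 0.08571421436602922}
```

View pics/scene0.png

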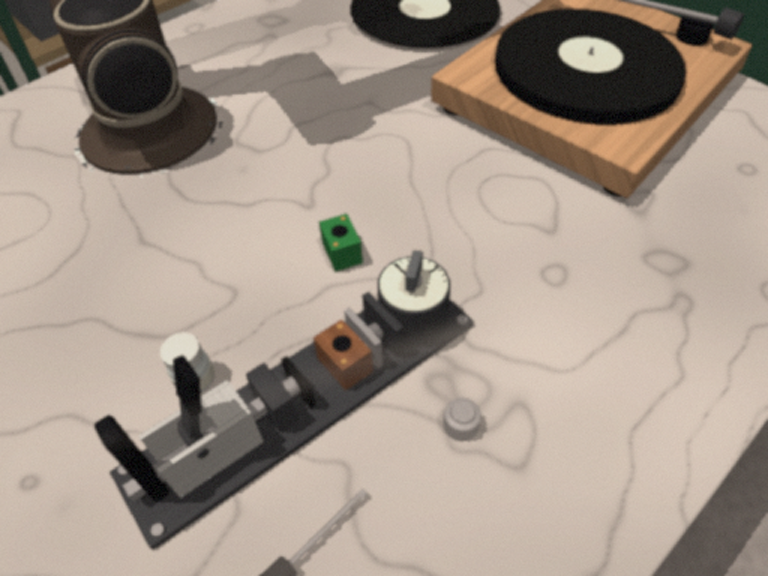

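View pics/top0.png

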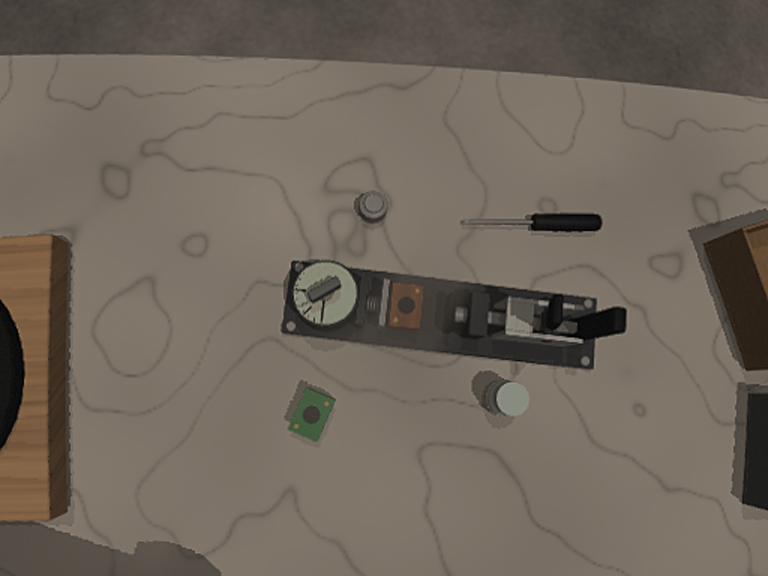

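The scene view shows the clamp from the grip post (130,450) to the gauge (415,280), with clamp +x running towards world +y. The wooden block in the clamp is brown, at (342,352). The green look-alike on the bench, at (341,242), I'll leave alone. Next I'll fit the clamp pose and enlarge the gauge.

```bash
cat >> h.py <<'E'
from scipy.spatial.transform import Rotation as Rn
from scipy.optimize import least_squares
def tool():
    o=env.get_obs(); q=o["eef_rot"]; return o,Rn.from_quat([q[1],q[2],q[3],q[0]]).as_matrix()
def goto(X,yaw=None):
    "shift in units (tool axes) to X; turn units so that tool x has yaw (deg, mod 180)"
    o,M=tool(); s=M.T@(np.array(X)-o["eef_pos"])/0.05
    cy=np.degrees(np.arctan2(M[1,0],M[0,0])); t=None
    if yaw is not None: t=-(((yaw-cy)+90)%180-90)/10
    print("t",round(o["time_s"],2),"pos",np.round(o["eef_pos"],4),"shift",np.round(s,2),"yaw",round(cy,1),"turn",t,"F",np.round(o["contact_force"],1),"w",round(o["grip_width"],4),"z",np.round(M[:,2],3))
E
python3 - <<'E'
from h import *
P={"clamp":(0,0),"trigger_push":(.0166,0),"anvil_face":(.197,0),"trigger_pivot":(-.010,0)}
A=[];B=[]
kn=[]
for cam in ["scene","top"]:
    c=save(cam,cam+"1.png",(180,160,260,240) if cam=="top" else (225,140,345,260),5)
    for l,p in P.items():
        for d in env.place_of(l,cam)[:1]: A.append(p);B.append(d["point"][:2])
    kn.append(env.place_of("knob_grip",cam)[0]["point"])
A=np.array(A);B=np.array(B);print(np.round(kn,4))
f=lambda v:((A@np.array([[np.cos(v[2]),np.sin(v[2])],[-np.sin(v[2]),np.cos(v[2])]])+v[:2])-B).ravel()
r=least_squares(f,[.56,-.23,1.5],loss="soft_l1",f_scale=.004);print(r.x,np.degrees(r.x[2]),np.round(r.fun.reshape(-1,2)*1000,1))
u=np.array([np.cos(r.x[2]),np.sin(r.x[2])])
k=np.mean(kn,0)[:2]; print("knob along/perp",(k-r.x[:2])@u,(k-r.x[:2])@[-u[1],u[0]])
c=env.capture("top")
# bar axis projected at top height for several knob values
for q in [.8,1.0,1.2]:
    a=r.x[2]+np.pi/2-q; d=.02*np.array([np.cos(a),np.sin(a)])
    print(q,[np.round((proj(c,[*(k+s*d),.1155])-[180,160])*5) for s in(-1,0,1)])
a=r.x[2]
goto([k[0],k[1],.16],np.degrees(a-1.05))
E
```

```text
[[0.5818 0.0403 0.1004]
 [0.5846 0.0377 0.1038]]
[ 0.56010398 -0.23435894  1.49831066] 85.8468775026434 [[-0.1 -2.2]
 [ 0.  -0.7]
 [-1.2 -0.8]
 [ 0.8 -0. ]
 [-0.3  2.1]
 [-1.  -0. ]
 [ 1.5  1.9]
 [ 0.4 -0.2]]
knob along/perp 0.27431377879396035 -0.0032381109526974164
0.8 [array([221., 128.]), array([176., 163.]), array([130., 198.])]
1.0 [array([227., 138.]), array([176., 163.]), array([124., 188.])]
1.2 [array([231., 148.]), array([176., 163.]), array([120., 178.])]
t 1.85 pos [0.1272 0.5093 0.2393] shift [-6.92 11.13  1.59] yaw 76.0 turn 5.028637724068166 F [-0.2  0.   0.3] w 0.0857 z [-0.  0. -1.]
```

View pics/top1.png

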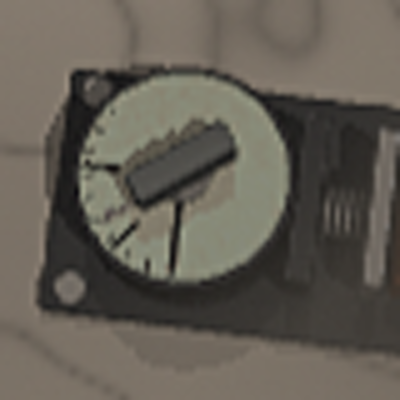

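The bar's centre line runs from (133,193) to (231,140) in the crop. That puts peak_knob at about 0.98 rad, and the needle is at zero (175,275). I'm moving over to it now.

carry_out(
  series=[
    [85,-0.5,0.8,0,0],
    [85,-0.5,0.8,0,0],
    [85,-0.5,0.8,0,0],
    [85,-0.5,0.8,0,0],
    [85,-0.5,0.8,0,0],
  ],
  grip_force=30,
)

```text
time_s: 2.48
eef_pos: [0.2919, 0.3385, 0.2395]
eef_rot: [-0.0, 0.788, 0.616, 0.0]
contact_force: [-0.5, 0.0, -0.4]
grip_width: 0.0851
```

carry_out(
  series=[
    [85,-0.5,0.8,0,0],
    [85,-0.5,0.8,0,0],
    [85,-0.5,0.8,0,0],
    [85,-0.5,0.8,0,0],
    [85,-0.5,0.8,0,0],
  ],
)

```text
time_s: 3.1
eef_pos: [0.4557, 0.1686, 0.2395]
eef_rot: [0.0, 0.788, 0.615, 0.0]
contact_force: [-0.1, 0.5, 0.7]
grip_width: 0.0853
```

carry_out(
  series=[
    [85,-0.5,0.8,0,0],
    [85,-0.5,0.8,0,0],
    [85,-0.5,0.8,0,0],
    [85,-0.4,0.7,0,0],
    [85,0,0,0,0],
  ],
)

```text
time_s: 3.72
eef_pos: [0.5834, 0.0383, 0.2383]
eef_rot: [-0.0, 0.789, 0.614, -0.0]
contact_force: [0.2, 0.2, 0.9]
grip_width: 0.0852
```

carry_out(
  series=[
    [85,0,0,0,0.9],
    [85,0,0,0,0.9],
    [85,0,0,0,0.9],
    [85,0,0,0,0.9],
    [85,0,0,0,0.9],
  ],
)

```text
time_s: 4.35
eef_pos: [0.5813, 0.041, 0.2395]
eef_rot: [-0.0, 0.964, 0.265, -0.0]
contact_force: [-0.3, 0.8, 0.4]
grip_width: 0.085
```

```bash
python3 -c "
from h import *
goto([.584,.0392,.13],29.8);goto([.584,.0392,.096]);print(env.get_obs()['joint_positions'])"
```

```text
t 4.35 pos [0.5813 0.041  0.2395] shift [0.03 0.06 2.19] yaw 30.7 turn 0.09307227222059282 F [-0.3  0.8  0.4] w 0.085 z [-0.  0. -1.]
t 4.35 pos [0.5813 0.041  0.2395] shift [0.03 0.06 2.87] yaw 30.7 turn None F [-0.3  0.8  0.4] w 0.085 z [-0.  0. -1.]
[7.03185319e-02 2.36970445e-01 9.52599134e-02 1.42925339e+00
 3.34266138e-04 1.10476254e+00]
```

carry_out(
  series=[
    [85,0.05,0.05,0.8,0.1],
    [85,0,0,0.8,0],
    [85,0,0,0.7,0],
    [40,0,0,0.55,0],
    [40,0,0,0,0],
  ],
  grip_force=20,
)

```text
time_s: 4.97
eef_pos: [0.5832, 0.0399, 0.0949]
eef_rot: [-0.001, 0.966, 0.259, -0.002]
contact_force: [0.8, -0.5, 0.7]
grip_width: 0.0511
```

carry_out(
  series=[
    [8,0,0,0,0],
    [8,0,0,0,0],
    [8,0,0,0,0],
    [8,0,0,0,0],
  ],
)

```text
time_s: 5.48
eef_pos: [0.5848, 0.0387, 0.0987]
eef_rot: [0.001, 0.966, 0.258, -0.0]
contact_force: [-7.0, -1.7, 6.3]
grip_width: 0.0117
```

carry_out(
  series=[
    [8,0,0,0,-0.9],
    [8,0,0,0,-0.9],
    [8,0,0,0,-0.9],
    [8,0,0,0,-0.9],
    [8,0,0,0,-0.9],
  ],
)

```text
time_s: 6.1
eef_pos: [0.5852, 0.0393, 0.0987]
eef_rot: [0.0, 0.792, 0.611, 0.0]
contact_force: [-5.1, 0.5, 4.8]
grip_width: 0.0117
```

carry_out(
  series=[
    [8,0,0,0,-0.7],
    [8,0,0,0,-0.3],
    [8,0,0,0,-0.2],
    [8,0,0,0,0],
    [8,0,0,0,0],
  ],
)

```text
time_s: 6.72
eef_pos: [0.5852, 0.0395, 0.0987]
eef_rot: [-0.0, 0.726, 0.688, 0.001]
contact_force: [-4.7, 0.5, 5.5]
grip_width: 0.0114
```

```bash
python3 -c "
from h import *
goto([.584,.0392,.15],85.8);print(env.get_obs()['ft_torque'])"
```

```text
t 6.72 pos [0.5852 0.0395 0.0987] shift [-0.01 -0.02 -1.03] yaw 86.9 turn 0.1096306043916357 F [-4.7  0.5  5.5] w 0.0114 z [ 0.001  0.001 -1.   ]
[ 0.19149946  1.03225734 -0.60175488]
```

carry_out(
  series=[
    [40,0,0,0,0],
    [40,0,0,0,0],
    [40,0,0,-0.5,0],
    [40,0,0,-0.9,0],
    [40,0,0,-0.9,0],
  ],
)

```text
time_s: 7.35
eef_pos: [0.5854, 0.0393, 0.2129]
eef_rot: [-0.0, 0.725, 0.688, -0.0]
contact_force: [0.5, -0.0, 0.5]
grip_width: 0.0402
```

carry_out(
  series=[
    [20,-0.8,0,0,0.9],
    [0,0,0,0,0.9],
    [0,0,0,0,0.9],
    [0,0,0,0,0.9],
    [0,0,0,0,0.9],
  ],
)

```text
time_s: 7.98
eef_pos: [0.5836, -0.0008, 0.2119]
eef_rot: [0.0, 0.935, 0.356, 0.0]
contact_force: [-0.3, -0.0, 0.2]
grip_width: -0.0
```

carry_out(
  series=[
    [0,0,0,0,0.9],
    [0,0,0,0,0.9],
    [0,0,0,0,0.9],
    [0,0,0,0,0.9],
    [0,0,0,0,0.9],
  ],
)

```text
time_s: 8.6
eef_pos: [0.5836, -0.0007, 0.2119]
eef_rot: [0.0, 1.0, -0.029, 0.0]
contact_force: [-0.3, 1.0, -0.4]
grip_width: -0.0
```

```bash
python3 -c "
from h import *
goto([.5641,-.1795,.21],-4.2)
goto([.5641,-.1795,.145],-4.2)"
```

```text
t 8.6 pos [ 0.5836 -0.0007  0.2119] shift [-0.18  3.59  0.04] yaw -3.3 turn 0.08829256382339849 F [-0.3  1.  -0.4] w -0.0 z [ 0. -0. -1.]
t 8.6 pos [ 0.5836 -0.0007  0.2119] shift [-0.18  3.59  1.34] yaw -3.3 turn 0.08829256382339849 F [-0.3  1.  -0.4] w -0.0 z [ 0. -0. -1.]
```

carry_out(
  series=[
    [0,-0.05,0.9,0,0.1],
    [0,-0.05,0.9,0,0],
    [0,-0.05,0.9,0,0],
    [0,-0.05,0.9,0.3,0],
    [0,0,0,0.3,0],
  ],
)

```text
time_s: 9.22
eef_pos: [0.5614, -0.1824, 0.1814]
eef_rot: [0.0, 0.999, -0.037, 0.0]
contact_force: [0.2, 1.4, -0.2]
grip_width: 0.0
```

carry_out(
  series=[
    [0,0,0,0.6,0],
    [0,0,0,0,0],
  ],
)

```text
time_s: 9.48
eef_pos: [0.5602, -0.1785, 0.1494]
eef_rot: [-0.001, 0.999, -0.035, -0.002]
contact_force: [-0.0, 1.1, -0.3]
grip_width: 0.0001
```

```bash
python3 - <<'E'
from h import *
c=save("top","top2.png",(180,140,440,260),3)
for l in ["trigger_push","knob_grip"]:
  for d in env.place_of(l,"top")[:1]: print(l,np.round(d["point"],4),d["conf"])
u=np.array([.0724,.9974]); o=np.array([.5601,-.2344])
print("tip at push", o+.0166*u)
goto([*(o+.035*u),.146],-4.2)
E
```

```text
tip at push [ 0.56130184 -0.21784316]
t 9.62 pos [ 0.5622 -0.1791  0.1529] shift [0.04 0.41 0.14] yaw -4.0 turn 0.0227097120451333 F [-0.7  0.5  0.2] w 0.0002 z [ 0.001 -0.    -1.   ]
```

View pics/top2.png

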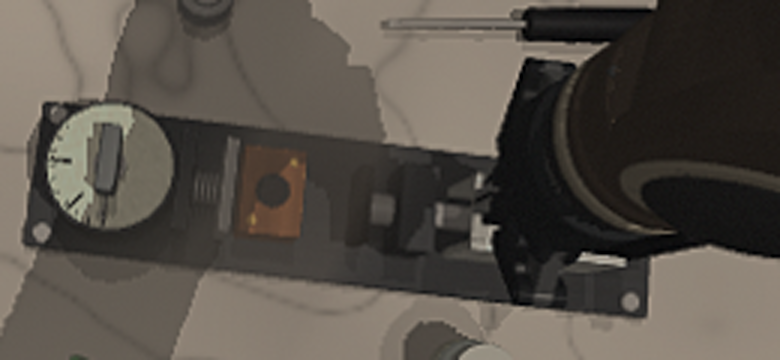

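The bar now points straight to clamp +y at (106,160), and the needle is visible beneath it, so the peak pointer is at zero. Now for the first stroke.

carry_out(
  series=[
    [0,0,0.4,0.1,0],
    [0,0,0.2,0,0],
    [0,0,0.2,0,0],
  ],
)

```text
time_s: 10.0
eef_pos: [0.5589, -0.2199, 0.1475]
eef_rot: [-0.001, 0.999, -0.035, 0.001]
contact_force: [-0.0, 3.9, 3.8]
grip_width: -0.0001
```

carry_out(
  series=[
    [0,0,0.2,0,0],
    [0,0,0.1,0,0],
  ],
)

```text
time_s: 10.25
eef_pos: [0.5578, -0.2346, 0.1474]
eef_rot: [-0.001, 0.999, -0.035, 0.0]
contact_force: [0.3, 5.6, 5.0]
grip_width: 0.0002
```

carry_out(
  series=[
    [0,0,0.2,0,0],
    [0,0,0,0,0],
  ],
)

```text
time_s: 10.5
eef_pos: [0.5569, -0.2446, 0.1466]
eef_rot: [-0.0, 0.999, -0.035, -0.0]
contact_force: [-0.4, 4.6, 2.2]
grip_width: -0.0
```

carry_out(
  series=[
    [0,0,0.1,0,0],
    [0,0,0,0,0],
  ],
)

```text
time_s: 10.75
eef_pos: [0.5566, -0.2471, 0.1464]
eef_rot: [-0.003, 0.999, -0.035, -0.0]
contact_force: [0.4, 11.3, 2.9]
grip_width: -0.0001
```

carry_out(
  series=[
    [0,0,0.1,0,0],
    [0,0,0,0,0],
  ],
)

```text
time_s: 11.0
eef_pos: [0.5566, -0.2481, 0.1463]
eef_rot: [-0.007, 0.999, -0.033, 0.0]
contact_force: [1.7, 25.3, 4.0]
grip_width: -0.0004
```

```bash
cat > m.py <<'E'
from h import *
u=np.array([.0724,.9974]); o=np.array([.5601,-.2344])
env.capture("top");env.capture("scene")
for cam in ["top","scene"]:
  for l in ["pad_face","block_center","anvil_face"]:
    for d in env.place_of(l,cam)[:2]:
      p=np.array(d["point"]); print(cam,l,"clamp x %.1f y %.1f z %.1f"%(1e3*(p[:2]-o)@u,1e3*(p[:2]-o)@[-u[1],u[0]],1e3*p[2]),round(d["conf"],2))
b=env.get_obs();print("tcp clamp x",(b["eef_pos"][:2]-o)@u,b["contact_force"],b["time_s"])
E
python3 m.py
```

```text
top pad_face clamp x 128.6 y -6.8 z 36.9 0.66
top pad_face clamp x 194.0 y -0.7 z 39.0 0.39
top block_center clamp x 167.4 y -3.8 z 32.0 0.81
top block_center clamp x 276.4 y 149.4 z 17.2 0.62
top anvil_face clamp x 193.5 y -3.2 z 39.3 0.76
scene pad_face clamp x 130.0 y 0.5 z 38.2 0.65
scene block_center clamp x 172.1 y -2.3 z 32.3 0.7
scene block_center clamp x 280.4 y 145.9 z 21.8 0.66
scene anvil_face clamp x 199.7 y -3.4 z 35.2 0.63
tcp clamp x -0.013871343576913326 [ 2.13518597 24.2698474   3.34372824] 11.4
```

carry_out(
  series=[
    [0,0,-0.5,0,0],
    [0,0,-0.5,0,0],
    [0,0,-0.3,0,0],
    [0,0,0,0,0],
  ],
)

```text
time_s: 11.9
eef_pos: [0.5609, -0.1894, 0.1468]
eef_rot: [0.001, 0.999, -0.035, -0.0]
contact_force: [-0.2, -0.6, -0.5]
grip_width: 0.0001
```

carry_out(
  series=[
    [0,0,0.4,0,0],
    [0,0,0.3,0,0],
    [0,0,0.2,0,0],
    [0,0,0.1,0,0],
  ],
)

```text
time_s: 12.4
eef_pos: [0.5572, -0.2405, 0.147]
eef_rot: [-0.001, 0.999, -0.036, 0.0]
contact_force: [-0.8, 6.8, 2.9]
grip_width: 0.0003
```

carry_out(
  series=[
    [0,0,0.1,0,0],
    [0,0,0,0,0],
  ],
)

```text
time_s: 12.65
eef_pos: [0.5568, -0.2453, 0.1465]
eef_rot: [-0.001, 0.999, -0.036, -0.0]
contact_force: [0.2, 5.2, 1.2]
grip_width: 0.0005
```

```bash
python3 m.py
```

```text
top pad_face clamp x 146.4 y -3.2 z 36.0 0.75
top block_center clamp x 275.6 y 147.4 z 19.9 0.79
top block_center clamp x 169.3 y -1.7 z 30.7 0.56
top anvil_face clamp x 194.0 y -2.3 z 37.7 0.49
scene block_center clamp x 173.1 y -2.2 z 29.8 0.82
scene block_center clamp x 279.9 y 143.9 z 21.0 0.65
scene anvil_face clamp x 198.4 y -2.8 z 33.0 0.67
tcp clamp x -0.010737021319219553 [-0.20089755  4.33246463  0.55120047] 13.05
```

carry_out(
  series=[
    [0,0,-0.5,0,0],
    [0,0,-0.5,0,0],
    [0,0,-0.1,0,0],
    [0,0,0,0,0],
  ],
)

```text
time_s: 13.55
eef_pos: [0.5609, -0.1903, 0.1468]
eef_rot: [0.001, 0.999, -0.035, -0.0]
contact_force: [0.5, 0.2, 0.4]
grip_width: -0.0002
```

carry_out(
  series=[
    [0,0,0.3,0,0],
    [0,0,0.2,0,0],
    [0,0,0.1,0,0],
    [0,0,0.1,0,0],
    [0,0,0,0,0],
  ],
)

```text
time_s: 14.18
eef_pos: [0.5584, -0.2251, 0.1469]
eef_rot: [0.0, 0.999, -0.036, 0.0]
contact_force: [-0.3, 3.6, 2.4]
grip_width: 0.0003
```

carry_out(
  series=[
    [0,0,0.1,0,0],
    [0,0,0.05,0,0],
    [0,0,0,0,0],
  ],
)

```text
time_s: 14.55
eef_pos: [0.5579, -0.231, 0.147]
eef_rot: [-0.001, 0.999, -0.035, 0.0]
contact_force: [-0.3, 7.5, 5.4]
grip_width: 0.0002
```

```bash
python3 m.py
```

```text
top block_center clamp x 273.6 y 147.2 z 17.5 0.93
top block_center clamp x 175.6 y -5.6 z 30.7 0.67
top anvil_face clamp x 198.2 y -3.2 z 41.0 0.65
scene pad_face clamp x 157.5 y -3.6 z 37.4 0.85
scene block_center clamp x 179.8 y -2.0 z 32.2 0.96
scene block_center clamp x 280.0 y 144.3 z 20.1 0.79
scene anvil_face clamp x 199.7 y -0.9 z 35.3 0.69
tcp clamp x 0.0032336401654592278 [-0.94026423  7.68573566  5.13546552] 14.95
```

carry_out(
  series=[
    [0,0,0.05,0,0],
    [0,0,0.05,0,0],
    [0,0,0,0,0],
  ],
)

```text
time_s: 15.32
eef_pos: [0.5575, -0.2353, 0.1471]
eef_rot: [-0.002, 0.999, -0.035, 0.0]
contact_force: [-0.2, 10.0, 6.3]
grip_width: -0.0002
```

carry_out(
  series=[
    [0,0,0.05,0,0],
    [0,0,0.05,0,0],
    [0,0,0,0,0],
  ],
)

```text
time_s: 15.7
eef_pos: [0.5571, -0.2396, 0.1469]
eef_rot: [-0.003, 0.999, -0.034, 0.0]
contact_force: [0.0, 11.4, 5.2]
grip_width: 0.0001
```

```bash
python3 m.py; python3 -c "
from h import *
save('top','top3.png',(170,140,330,260),5)"
```

```text
top pad_face clamp x 161.4 y -6.2 z 36.9 0.73
top block_center clamp x 276.0 y 149.7 z 17.9 0.69
top block_center clamp x 176.3 y -5.8 z 30.2 0.56
top anvil_face clamp x 200.6 y 1.0 z 40.4 0.49
scene pad_face clamp x 164.7 y -0.6 z 40.1 0.66
scene pad_face clamp x 229.7 y -147.7 z -5.5 0.54
scene block_center clamp x 279.2 y 141.9 z 23.2 0.84
scene anvil_face clamp x 202.3 y -0.3 z 35.3 0.72
tcp clamp x -0.005332579176044938 [-0.22839799 12.60995191  5.62403519] 16.1
```

View pics/top3.png

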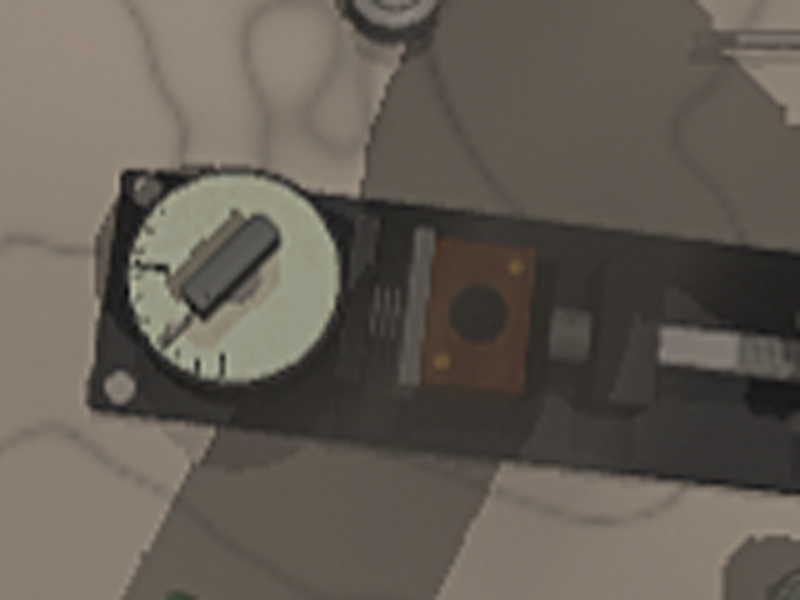

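The bar and pointer have swung to about 45°, at (165,345). That's about 5 mm of anvil travel, just inside the lower mark, so I'm pressing on gently.

carry_out(
  series=[
    [0,0,0.05,0,0],
    [0,0,0.05,0,0],
    [0,0,0,0,0],
    [0,0,0,0,0],
  ],
)

```text
time_s: 16.65
eef_pos: [0.5568, -0.2437, 0.1465]
eef_rot: [-0.003, 0.999, -0.034, -0.0]
contact_force: [0.6, 12.9, 3.9]
grip_width: -0.0001
```

```bash
python3 m.py; python3 -c "
from h import *
save('top','top4.png',(170,140,330,260),5)"
```

```text
top pad_face clamp x -9.0 y 1.8 z 66.9 0.25
top block_center clamp x 182.0 y 1.5 z 29.2 0.82
top block_center clamp x 273.9 y 147.9 z 20.6 0.63
top anvil_face clamp x 199.7 y -1.6 z 37.8 0.63
scene pad_face clamp x 168.4 y -3.0 z 36.4 0.8
scene block_center clamp x 184.4 y -4.3 z 31.7 0.9
scene block_center clamp x 276.1 y 145.9 z 23.4 0.83
scene anvil_face clamp x 206.6 y -0.8 z 36.4 0.56
tcp clamp x -0.009537492248384394 [ 0.5549648 14.7946847  3.9626905] 17.05
```

View pics/top4.png

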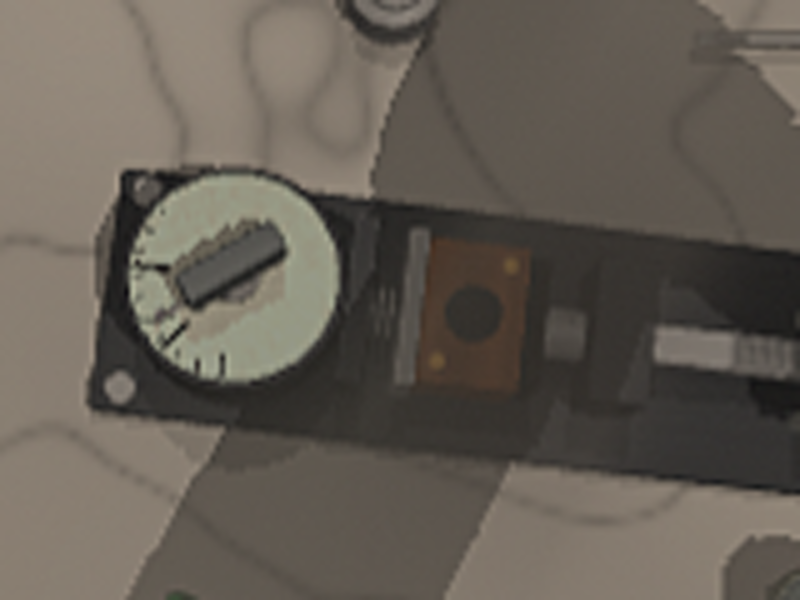

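The pointer is now at (165,315), between the long marks at (175,333) and (150,267). That's about 7 mm, or 14 N. I'll hold briefly to confirm it's steady, then hand in.

carry_out(
  series=[
    [0,0,0.02,0,0],
    [0,0,0,0,0],
    [0,0,0,0,0],
    [0,0,0,0,0],
    [0,0,0,0,0],
  ],
)

```text
time_s: 17.73
eef_pos: [0.5567, -0.2444, 0.1465]
eef_rot: [-0.004, 0.999, -0.034, -0.0]
contact_force: [0.5, 15.3, 4.3]
grip_width: -0.0003
```

```bash
python3 -c "
from h import *
save('top','top5.png',(190,165,250,225),8)"
```

```text
(no output)
```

View pics/top5.png

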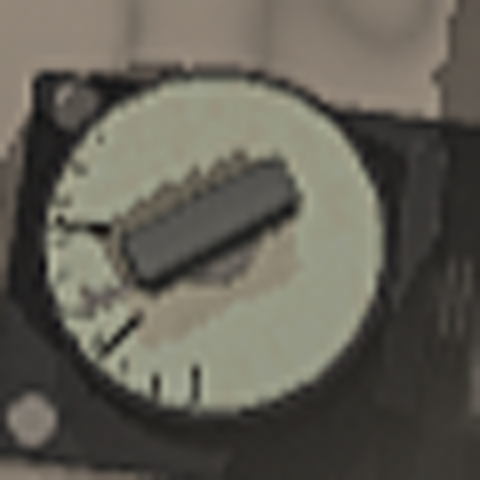

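```bash
python3 -c "
from h import *
print(env.hand_in())"
```

```text
the job is handed in; nothing more can be done
None
```

I finished both parts of the job and handed it in at about 18 s, with the fingers still holding the trigger squeezed. The hand-in reports no verdict.

- **Peak pointer:** I gripped the grey knob and turned it counter-clockwise from about 0.98 rad. The resisting torque rose, and the next picture showed the pointer back at zero.
- **Clamping:** I pumped the trigger three times with closed fingers. The third stroke pushed the wooden block onto the anvil plate, and I pressed on in small steps.
- **Last checks:** The pointer stands between the two long marks, at roughly 7 to 7.5 mm of anvil travel (about 15 N). The push on the trigger held steady at about 15 N, and the block looked upright against the anvil plate.
- **What I couldn't see:** In the final picture the black needle is hidden under the pointer it drags along. I read the load from the pointer, and the push force agrees with it.
- **Disagreement:** The trained networks' anvil-face estimates varied by a few millimetres (199.7 mm from the top camera, 206.6 mm from the scene camera), so I relied on the gauge.
- **Bystanders:** I did not touch the green look-alike or the other things on the bench, though I did not measure their final positions.

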